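# Pack a mortar test bar in its case and fasten the hasp

## Task

Pack the grey mortar bar for the strength test: draw it by its free end right out of the steel sleeve and let go of it on the bench, then take it again by its middle and lay it flat on the floor of the plywood case. Then shut the lid fully, and after that swing the hasp down over its staple until it hangs flat against the end of the case. Leave the jug, the dish, the mallet and the calculator where they are.

Things in the scene. Friction and masses are not known exactly. Their poses are not given: they have to be found in the camera images.
- bar: grey mortar bar, 160 x 40 x 40 mm, about 0.45 kg, long along its own x; origin at the centre of its underside. It lies flat on the bench, most of it inside the sleeve; 50 to 62 mm of its -x end sticks out of the sleeve's mouth.
- bar_center (a point): the middle of the mortar bar, 20 mm above its underside
- sleeve: grey sheet-steel tunnel fixed to the bench, no floor, open only at its -x end. In its frame (origin on the bench, in front of the mouth) the mouth is at x = +45 mm, the closed back at +155; inside 58 wide, 50 high; outside 66 wide (96 with the 3 mm high foot flanges), 54 high. The bar comes out along its -x and is clear when the bar's middle is at x < -35 mm in this frame.
- case: plywood case fixed to the bench, 186 mm along x, 66 wide; origin at centre of underside. Rim at z = 58, inner floor z = 8, walls 8, inside 170 x 50 mm. Both long walls have a finger notch 61 wide at x = 0, cut down to z = 12, so the bar can be lowered in held by its middle. Hasp end faces -x (staple stands 11 mm out of it at z = 42), the lid is hinged at the +x end.
- lid_body (a joint): angle of the lid, rad: 0 = shut flat on the rim, about 1.6 = upright at the case's +x end as found (range 0 to 1.9). Turns about the case's y axis at x = +95.5, z = +58 mm. Plywood plate 186 x 72 x 8.5 mm; shut, its top is 66.5 mm above the bench. Stiff hinge: it stays where it is left and must be pushed all the way (about 4 N near its free edge).
- lid_middle (a point): centre of the lid's outer face (the top face when shut), 95.5 mm from the lid's hinge axis; its z axis points out of that face, its -x axis points to the lid's free edge with the hasp
- hasp_body (a joint): angle of the hasp on the lid, rad: 0 = flat against the end of the case over the staple (lid shut), 1.57 = sticking out level from the lid's edge, larger = raised higher (range 0 to 2.4, found at 1.5 to 2.1). Stiff hinge: it stays where it is left. A slotted steel strap 26 mm wide, 30 mm long, its end flared outward as a tab 14 mm long.
- hasp_hinge (a point): point on the hasp's hinge axis at its middle; with the lid shut it is at x = -100.5 mm, z = +62 mm in the case's frame, the axis along y. The point turns with the hasp: its -z points along the strap to the end, its -x out of the strap's outer face
- hasp_tab (a point): middle of the outer edge of the hasp's tab, 40 mm along the strap from the hinge and 9 mm out from it
- jug: steel measuring jug, bystander, 85 mm across (119 mm with its handle), 98 mm high; origin at the centre of its underside
- dish: small aluminium dish, bystander, 65 mm across, 18 mm high; origin at the centre of its underside
- mallet: rubber mallet with a wooden handle lying on the bench, bystander, 263 x 90 x 55 mm; origin at the centre of its underside, long along x
- calculator: desk calculator, bystander, 120 x 75 x 16 mm; origin at the centre of its underside
Mind the look-alikes: they are no part of the job. Of the things that look like the bar, the larger one is meant.

How it is judged:
By the outcome, as a careful person would: the job done as asked, in the order asked, and still so for the second after the job is handed in, with the robot touching nothing.
It also fails if it takes over 72 s, if anything falls off the work surface, if the arm or the gripper's body presses on something with over 40 N, if the wrist force passes 120 N, or if a joint passes its speed limit or range.

## Robot

A 6-joint arm with a two-finger parallel gripper is mounted at the origin on a cart in front of the work surface, level with it; the furniture and walls round the work are solid. World frame = base frame: x ahead of the robot, y to its left, z up, the work surface at z = 0. Lengths are in m, angles in rad, forces in N, time in s.
With the tool pointing down it reaches from about 0.3 to 0.875 m from the base axis. Payload 6.4 kg.
Tool frame: the origin (TCP) lies midway between the tips of the shut fingers; the grasp point (between the pads) lies 19 mm behind it; z points along the fingers, y is the line along which they close (so a half turn about z gives the same grasp; the last joint's range is limited). The gripper opens to 85 mm and grips with 20 to 120 N. Pads are 22 mm wide; open, the fingers measure 114 mm over their backs; the gripper's body (76 mm by 85 mm) begins 54 mm behind the grasp point. The pads swing forward as they close: fully open they stand 13 mm farther back than shut.
Start: joints at [0.948, 0.181, 1.607, -0, 1.354, -0.206], TCP at [0.233, 0.526, 0.231] pointing down, gripper open.
Joint ranges: [-2.99, 2.99], [-0.89, 2.07], [0.3, 2.58], [-1.14, 4.28], [0, 2.63], [-3.12, 3.12]. Speed limits (rad/s): [2.57, 2.57, 3.01, 3.14, 3.14, 3.14].

## Interface

Orientations are given as a unit quaternion [w, x, y, z].
In Python, from bench import * gives the robot as it stands.
- The arm moves only by the tool play_rows, never from a script. Its argument "plan" is a list of rows, each a list of 3 entries, a list of its own where there are three numbers: the finger opening in mm, from 0 to 85.4, then the shift along the tool's x, y, z normalised to -1 to 1, where 1 is 40 cm, then the turn about the tool's z normalised to -1 to 1, where 1 is pi rad. A call has 1 to 10 rows; each row is the pose to reach, as a shift and turn from the pose commanded when the call began, along the tool's axes at that moment, turning the shorter way round; what a row does not reach only later rows make up. A row lasts 1/10 s, in which the tool goes at most 50 mm and 8.59 degrees, less where a joint would pass 70% of its speed; a pose out of reach is approached as far as the arm can. A call with a number of a shift or a turn outside -1 to 1 is refused whole. A call with a gripper value outside its range is refused whole. The fingers move at their own pace and stop on an object; the grip force is fixed at half the most. Time passes only in rows, so rows that repeat a pose let the fingers close. It gives the time, the measured TCP pose, the force, the opening and the grip force at its end, in the units of the state.
- get_obs(): the state, without advancing time (a new reading comes with each control period).
- camera(name): name is "scene" or "top"; returns a dict with "image" (480x640x3 uint8, red, green, blue), "range_z" (480x640 float32, m along the optical axis (not along the pixel's ray), 0 where there is no reading), "intrinsics" (3x3 intrinsics, pixels), "k1" (the pictures are not rectified: a ray, as slopes to the right and down, at radius r is drawn at 1 + k1 r^2 times it, then the intrinsics apply), "rvec" (rotation vector, rad) and "tvec" (3), from world to camera coordinates, as OpenCV has them. Camera axes: x right, y down, z forward; pixel columns grow to the right and rows downward; lengths in m; the calibration is good to about 2 mm. A picture is of the moment at which its call begins.
- hand_in(): hands the job in; it is judged then, once.
Trained networks look in a picture, given as the dict that the camera call returned (one of the last four; its "shot" number tells which), for a name from the list of things; names that differ only in an ending like _2 or _b are one class to them, and where a whole thing is asked for, a point or a joint stands for the part that bears it (a point fixed in the world has none). Each returns a list of dicts, best first, with "conf" (0 to 1); they miss things now and then, are a little off and sometimes report something else, mostly with a low value. They report only what shows in the picture. A call takes as long as a camera call. They do not tell look-alikes from the thing itself.
- search_frame(picture, label): "rect" ([centre column, centre row, width, height] in pixels, round what is visible of it).
- masks_of(picture, label): "mask" (480x640 bool, what is visible of it) and "rect" ([centre column, centre row, width, height] in pixels, round what is visible of it).
The state is a dict: "time_s": time; "q": joint angles; "dq": joint speeds; "joint_efforts": joint torques, N m; "eef_pos": TCP position; "eef_rot": TCP orientation; "wrist_force": force on the tool from outside, world axes, zero at the start; "torque": the same for the moment, N m; "opening": opening from 0.0 (shut) to 1.0 (fully open); "grasp_force": force on a finger pad.
Only numpy, scipy, OpenCV 4.12 (cv2) and the standard library are available. Lean on these libraries where they do the work, as an engineer would, in place of code of your own. Each camera call takes 0.05 s, during which the arm holds its last target. There are 200 camera calls.

## Working session

There is one attempt and no reset: what is moved stays moved. The work goes in short steps, Python scripts to look and compute and a tool call to move; the robot and the scene stay as the last step left them, time stands still between calls to the robot, and variables do not carry over. Pictures are saved under pics/ and viewed, at most 11 in all, crops included, and the job is handed in when it is done.

Besides the shell and the picture viewer there is one more tool, called as name(argument=value, ...) on one line, values as JSON. play_rows: Moves the arm, as the interface text tells. Its arguments: {"type":"object","properties":{"plan":{"type":"array","items":{"type":"array"}}},"required":["plan"]}

```bash
ls; mkdir -p pics; cat > h.py <<'E'
from bench import *
import numpy as np, cv2
from scipy.spatial.transform import Rotation as R
def cloud(p):
    K=np.array(p["intrinsics"]);k1=p["k1"];z=p["range_z"]
    v,u=np.mgrid[0:480,0:640]
    a=(u-K[0,2])/K[0,0];b=(v-K[1,2])/K[1,1]
    x,y=a.copy(),b.copy()
    for _ in range(10):
        f=1+k1*(x*x+y*y);x=a/f;y=b/f
    P=np.stack([x*z,y*z,z],-1)
    Rm=cv2.Rodrigues(np.array(p["rvec"],float))[0]
    W=(P-np.array(p["tvec"]).ravel())@Rm
    W[z==0]=np.nan
    return W
def save(p,n,crop=None,s=1):
    im=p["image"][...,::-1]
    if crop: c=crop; im=im[c[1]:c[3],c[0]:c[2]]
    cv2.imwrite(n,cv2.resize(im,None,fx=s,fy=s,interpolation=cv2.INTER_CUBIC))
E
python3 - <<'E'
from h import *
print(get_obs())
a=camera("scene");b=camera("top")
save(a,"pics/s0.png");save(b,"pics/t0.png")
for p in(a,b):
    W=cloud(p)
    for l in["bar","sleeve","case","lid_body","hasp_body","jug","dish","mallet","calculator"]:
        for d in masks_of(p,l):
            m=d["mask"];q=W[m];q=q[~np.isnan(q[:,0])]
            print(p["shot"],l,round(d["conf"],2),np.round(d["rect"]),np.round(np.median(q,0),3) if len(q) else"",np.round(np.percentile(q[:,2],[2,98]),3) if len(q) else "")
E
```

```text
pics
{'time_s': 0.0, 'q': array([ 9.47680755e-01,  1.81529514e-01,  1.60799569e+00, -3.46827787e-05,
        1.35381358e+00, -2.06332495e-01]), 'dq': array([-0.00124313,  0.00079767, -0.00073607,  0.00075891, -0.00164743,
       -0.00039604]), 'joint_efforts': array([ 2.14676824e-03, -4.44848049e+01, -3.51350176e+01,  1.41867285e-04,
        8.70140648e-03, -3.17823412e-05]), 'eef_pos': array([0.23245419, 0.52531483, 0.23039659]), 'eef_rot': array([-3.36294161e-04,  2.06882760e-01,  9.78365352e-01, -8.05875049e-04]), 'wrist_force': array([-0.5336711 ,  0.51487513, -0.33440998]), 'torque': array([-0.00583138,  0.00479126,  0.01881155]), 'grasp_force': 0.0, 'opening': 0.9957168400074617}
1 bar 0.66 [274. 301.  31.  29.] [0.569 0.19  0.038] [0.002 0.046]
1 bar 0.66 [236. 353.  40.  49.] [0.573 0.354 0.027] [0.001 0.032]
1 sleeve 0.63 [244. 289.  54.  52.] [0.654 0.197 0.053] [0.002 0.06 ]
1 sleeve 0.26 [254. 232.  36.  48.] [0.722 0.022 0.064] [0.002 0.1  ]
1 case 0.72 [350. 169.  50. 115.] [ 0.557 -0.301  0.097] [0.007 0.281]
1 lid_body 0.82 [362. 148.  22.  76.] [ 0.554 -0.305  0.169]
[... 823 characters left out ...]
 21.  23.] [0.391 0.013 0.004] [-0.004  0.024]
2 lid_body 0.58 [439. 235.  36.  36.] [ 0.555 -0.304  0.208] [-0.001  0.289]
2 hasp_body 0.48 [447. 229.  15.  13.] [ 0.557 -0.319  0.28 ] [0.   0.29]
2 jug 0.72 [310. 174.  41.  40.] [0.737 0.016 0.02 ] [-0.003  0.101]
2 jug 0.71 [304. 302.  18.  24.] [0.391 0.01  0.004] [-0.004  0.022]
2 dish 0.59 [304. 301.  24.  21.] [0.391 0.01  0.004] [-0.004  0.022]
2 dish 0.27 [453. 304.  47.  29.] [ 0.383 -0.393  0.015] [0.    0.022]
2 mallet 0.64 [460. 221.  35.  98.] [ 0.69  -0.399  0.037] [0.014 0.059]
2 calculator 0.74 [455. 306.  46.  28.] [ 0.381 -0.392  0.015] [0.007 0.022]
2 calculator 0.46 [241. 235.  18.  25.] [0.57  0.178 0.04 ] [0.002 0.048]
```

View pics/t0.png

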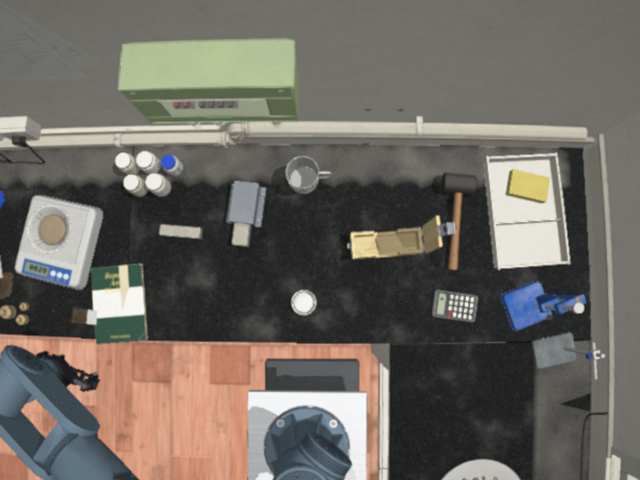

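View pics/s0.png

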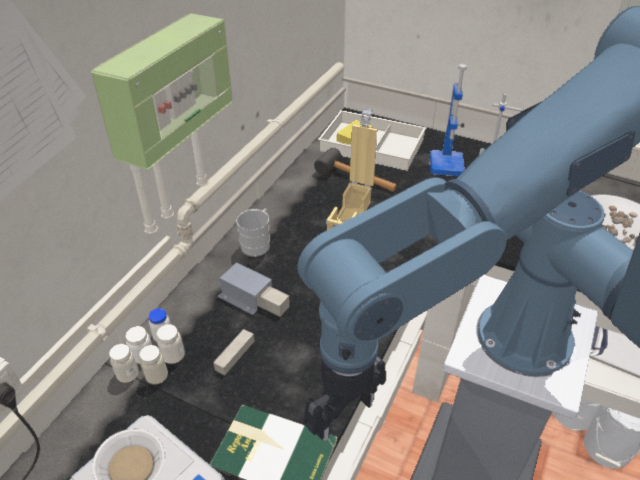

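The top view shows these bar candidates:
- Grey block in the sleeve mouth, (241,234), z about 40 mm.
- Loose, smaller bar, (180,232), z about 30 mm.

The larger one, in the sleeve, is meant. In the same view the case is at (390,243), its lid upright at (435,235) and the hasp at (447,229). I'll check the choice with a crop and measure.

```bash
python3 - <<'E'
from h import *
p=camera("top");W=cloud(p)
im=p["image"]
save(p,"pics/c1.png",(150,150,470,320),2.5)
def rect(sel,n):
    q=W[sel]; q=q[~np.isnan(q[:,0])]
    r=cv2.minAreaRect((q[:,:2]*1000).astype(np.float32)); print(n,len(q),r,"z",np.round(np.median(q[:,2]),4))
X,Y,Z=W[...,0],W[...,1],W[...,2]
def win(x0,x1,y0,y1,z0,z1): return (X>x0)&(X<x1)&(Y>y0)&(Y<y1)&(Z>z0)&(Z<z1)
rect(win(.5,.75,.1,.26,.047,.065),"sleeve top")
rect(win(.5,.603,.1,.26,.030,.0465),"bar top")
rect(win(.5,.7,.27,.45,.02,.04),"lookalike")
c=win(.45,.65,-.32,-.05,.05,.064);rect(c,"rim")
rect(win(.45,.65,-.29,-.05,.003,.025),"floor")
for lo,hi in[(.08,.12),(.12,.16),(.16,.2),(.2,.24),(.24,.27)]:
    q=W[win(.45,.65,-.40,-.2,lo,hi)]; print(lo,np.round(np.median(q,0),4) if len(q) else 0,len(q), np.round(q.min(0),3),np.round(q.max(0),3))
q=W[win(.45,.65,-.40,-.2,.27,.32)];print(np.round(q,3).tolist())
print("bench z",np.nanmedian(Z[260:290,330:420]))
print(p["tvec"],p["rvec"])
m=[d for d in masks_of(p,"case")][0]["mask"]
E
```

```text
sleeve top 1006 ((628.2059326171875, 175.11776733398438), (65.6722640991211, 164.23712158203125), 83.72001647949219) z 0.0551
bar top 327 ((571.86279296875, 173.99252319335938), (53.257484436035156, 62.88242721557617), 87.07564544677734) z 0.0404
lookalike 462 ((619.98779296875, 381.8777770996094), (205.1172332763672, 94.456298828125), 40.5139045715332) z 0.0296
rim 455 ((547.6263427734375, -206.58258056640625), (70.87530517578125, 202.36715698242188), 4.193277359008789) z 0.0586
floor 2493 ((550.5050048828125, -170.48196411132812), (199.2440643310547, 238.9870147705078), 0.10363415628671646) z 0.0064
0.08 [ 0.5513 -0.302   0.1011] 81 [ 0.519 -0.309  0.08 ] [ 0.589 -0.299  0.12 ]
0.12 [ 0.5528 -0.3023  0.1411] 94 [ 0.519 -0.312  0.121] [ 0.59  -0.299  0.16 ]
0.16 [ 0.5522 -0.3022  0.1801] 103 [ 0.52  -0.311  0.16 ] [ 0.591 -0.299  0.2  ]
0.2 [ 0.5551 -0.3022  0.2207] 113 [ 0.52 -0.31  0.2 ] [ 0.592 -0.299  0.24 ]
0.24 [ 0.5545 -0.306   0.2489] 162 [ 0.521 -0.314  0.24 ] [ 0.59  -0.299  0.269]
[[0.571, -0.33, 0.284], [0.57, -0.33, 0.291], [0.57, -0.332, 0.293], [0.569, -0.317, 0.279],
[... 2133 characters left out ...]
], [0.549, -0.327, 0.283], [0.548, -0.329, 0.285], [0.548, -0.331, 0.288], [0.548, -0.332, 0.291], [0.548, -0.335, 0.29], [0.547, -0.313, 0.273], [0.547, -0.315, 0.275], [0.548, -0.318, 0.273], [0.546, -0.318, 0.282], [0.546, -0.32, 0.282], [0.546, -0.321, 0.287], [0.546, -0.324, 0.284], [0.546, -0.326, 0.286], [0.547, -0.33, 0.28], [0.546, -0.33, 0.29], [0.545, -0.332, 0.291], [0.546, -0.335, 0.286], [0.546, -0.312, 0.27], [0.545, -0.316, 0.273], [0.545, -0.317, 0.278], [0.545, -0.319, 0.279], [0.544, -0.321, 0.28], [0.544, -0.322, 0.284], [0.544, -0.324, 0.287], [0.543, -0.314, 0.271]]
bench z 0.0009294102702052418
[-0.04164073  0.57401229  1.45000009] [ 2.16363234 -2.15437945  0.12238323]
```

View pics/c1.png

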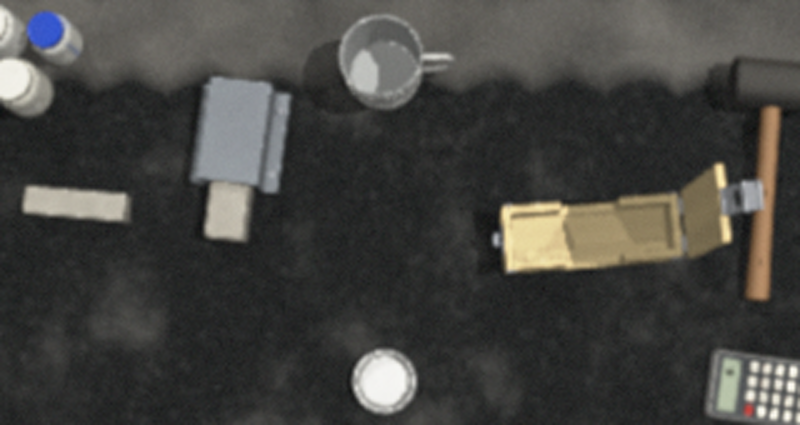

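The crop confirms it: the bar stands out of the sleeve mouth at crop (228,210), and the slimmer look-alike at (76,203) lies free. The case mouth is at (590,235), staple on the left and lid on the right. Next, tighter fits.

```bash
cat >> h.py <<'E'
def cap(names=("top",),n=4):
    Ws=[]
    for i in range(n):
        p=camera(names[0]);Ws.append(cloud(p))
    return p,np.nanmean(Ws,0)
def biggest(m):
    n,l,s,_=cv2.connectedComponentsWithStats(m.astype(np.uint8),connectivity=8)
    return l==1+np.argmax(s[1:,4])
def rectfit(W,sel,n):
    sel=biggest(sel);q=W[sel]
    xy=(q[:,:2]*1000)
    # trimmed rect over angles
    best=None
    for a in np.deg2rad(np.arange(0,90,.25)):
        c,s=np.cos(a),np.sin(a);U=xy@np.array([[c,-s],[s,c]])
        lo=np.percentile(U,1,0);hi=np.percentile(U,99,0);A=np.prod(hi-lo)
        if best is None or A<best[0]: best=(A,a,lo,hi)
    A,a,lo,hi=best;c,s=np.cos(a),np.sin(a);m=(lo+hi)/2
    print(n,len(q),"ctr",np.round([m[0]*c-m[1]*s,m[0]*s+m[1]*c],1),"size",np.round(hi-lo,1),"ang",np.rad2deg(a).round(2),"z",np.median(q[:,2]).round(4))
def win(W,x0,x1,y0,y1,z0,z1):
    X,Y,Z=W[...,0],W[...,1],W[...,2]
    return (X>x0)&(X<x1)&(Y>y0)&(Y<y1)&(Z>z0)&(Z<z1)
E
python3 - <<'E'
from h import *
p,W=cap()
rectfit(W,win(W,.5,.75,.1,.26,.0505,.065),"sleeve")
rectfit(W,win(W,.5,.62,.1,.26,.034,.0465),"bar")
rectfit(W,win(W,.5,.596,.1,.26,.034,.0465),"bar2")
r=win(W,.45,.65,-.31,-.05,.053,.064)
v,u=np.where(r);print(u.min(),u.max(),v.min(),v.max())
q=W[r];
for lo in np.arange(-.31,-.09,.01):
    s=q[(q[:,1]>=lo)&(q[:,1]<lo+.01)]
    if len(s): 
        g=np.sort(s[:,0]); mid=g.mean(); print(round(lo,3),len(s),np.round(g[[0,1,-2,-1]],3))
print("staple",np.round(W[win(W,.5,.6,-.12,-.08,.03,.056)],3).tolist())
s=camera("scene");Ws=cloud(s)
q=Ws[win(Ws,.45,.65,-.31,-.05,.05,.064)];print("scene rim",len(q),np.round(q.min(0),3),np.round(q.max(0),3))
for lo in np.arange(-.31,-.09,.01):
    t=q[(q[:,1]>=lo)&(q[:,1]<lo+.01)]
    if len(t): g=np.sort(t[:,0]); print(round(lo,3),len(t),np.round(g[[0,1,-2,-1]],3))
E
```

```text
sleeve 984 ctr [654.5 172. ] size [ 62.8 108.3] ang 83.0 z 0.0553
bar 340 ctr [571.1 180.4] size [39.  59.6] ang 85.25 z 0.0414
bar2 309 ctr [568.3 180.5] size [38.9 54.2] ang 85.25 z 0.0414
351 424 227 258
-0.31 31 [0.522 0.525 0.581 0.583]
-0.3 80 [0.52  0.52  0.589 0.589]
-0.29 25 [0.52  0.52  0.586 0.586]
-0.28 26 [0.52  0.52  0.586 0.586]
-0.27 24 [0.52  0.52  0.583 0.583]
-0.26 21 [0.52  0.52  0.583 0.583]
-0.25 28 [0.517 0.517 0.583 0.584]
-0.24 4 [0.575 0.578 0.58  0.583]
-0.18 17 [0.512 0.512 0.575 0.578]
-0.17 24 [0.512 0.512 0.575 0.575]
-0.16 24 [0.512 0.512 0.575 0.575]
-0.15 23 [0.509 0.512 0.575 0.575]
-0.14 24 [0.509 0.509 0.575 0.575]
-0.13 42 [0.507 0.507 0.572 0.575]
-0.12 65 [0.507 0.509 0.575 0.575]
staple [[0.575, -0.117, 0.053], [0.575, -0.119, 0.055], [0.573, -0.112, 0.047], [0.571, -0.112, 0.043], [0.569, -0.112, 0.042], [0.567, -0.119, 0.056], [0.567, -0.112, 0.033], [0.555, -0.112, 0.049], [0.552, -0.111, 0.051], [0.549, -0.111, 0.051], [0.549, -0.114, 0.055], [0.548, -0.112, 0.04], [0.546, -0.114, 0.055], [0.544, -0.104, 0.046], [0.544, -0.106, 0.047], [0.
[... 639 characters left out ...]
052], [0.51, -0.117, 0.047], [0.508, -0.117, 0.039]]
scene rim 318 [ 0.511 -0.31   0.05 ] [ 0.589 -0.109  0.064]
-0.31 36 [0.52  0.524 0.588 0.589]
-0.3 65 [0.519 0.519 0.588 0.589]
-0.29 25 [0.52  0.52  0.585 0.588]
-0.28 19 [0.519 0.519 0.583 0.585]
-0.27 11 [0.52  0.521 0.582 0.584]
-0.26 14 [0.517 0.518 0.582 0.583]
-0.25 22 [0.517 0.517 0.582 0.582]
-0.24 6 [0.519 0.522 0.575 0.58 ]
-0.19 2 [0.515 0.518 0.515 0.518]
-0.18 8 [0.511 0.515 0.575 0.577]
-0.17 15 [0.512 0.515 0.576 0.576]
-0.16 11 [0.512 0.517 0.573 0.574]
-0.15 9 [0.566 0.567 0.573 0.575]
-0.14 9 [0.566 0.567 0.572 0.573]
-0.13 18 [0.536 0.538 0.573 0.574]
-0.12 46 [0.535 0.54  0.574 0.575]
-0.11 2 [0.548 0.569 0.548 0.569]
```

```bash
cat >> h.py <<'E'
def go(x,y,z,ang,pos=None,rot=None):
    """shift/turn (normalised) to bring TCP to x,y,z (m), tool y at world angle ang deg (mod 180), tool pointing down"""
    o=get_obs();pos=o["eef_pos"] if pos is None else pos
    w,a,b,c=o["eef_rot"];Rm=R.from_quat([a,b,c,w]).as_matrix()
    cur=np.rad2deg(np.arctan2(Rm[1,1],Rm[0,1]))
    t=-((ang-cur+90)%180-90)
    d=Rm.T@(np.array([x,y,z])-pos)
    print("shift",np.round(d/.4,4),"turn",round(t/180,4),"| cur",np.round(pos,4),round(cur,2),"tilt",np.round(Rm[:,2],4),"q",np.round(o["q"],2))
E
python3 -c "
from h import *
go(.563,.181,.13,84.8);go(.563,.181,.006,84.8)"
```

```text
shift [-1.1039 -0.454   0.2532] turn -0.1038 | cur [0.2328 0.5258 0.2313] 66.12 tilt [-0. -0. -1.] q [ 0.95  0.18  1.61  0.    1.35 -0.21]
shift [-1.1039 -0.454   0.5632] turn -0.1038 | cur [0.2328 0.5258 0.2313] 66.12 tilt [-0. -0. -1.] q [ 0.95  0.18  1.61  0.    1.35 -0.21]
```

play_rows(plan=[[85,[-0.9,-0.37,0.2],-0.1],[85,[-0.9,-0.37,0.2],-0.1],[85,[-0.9,-0.37,0.2],-0.1],[85,[-0.9,-0.37,0.2],-0.1],[85,[-0.9,-0.37,0.2],-0.1],[85,[-0.9,-0.37,0.2],-0.1],[85,[-0.9,-0.37,0.2],-0.1],[85,[-0.9,-0.37,0.2],-0.1],[85,[-0.9,-0.37,0.2],-0.1],[85,[-0.9,-0.37,0.2],-0.1]])

```text
time_s: 2.35
eef_pos: [0.5026, 0.2435, 0.1508]
eef_rot: [-0.001, 0.053, 0.999, -0.0]
wrist_force: [-1.5, 0.4, -1.5]
opening: 0.993
grasp_force: 0.0
```

```bash
python3 -c "
from h import *
go(.563,.181,.13,84.8);go(.563,.181,.006,84.8)"
```

```text
shift [-0.1667 -0.1394  0.0519] turn -0.0048 | cur [0.5026 0.2435 0.1508] 83.94 tilt [-0.001 -0.    -1.   ] q [ 0.24  0.23  1.72  0.    1.19 -1.23]
shift [-0.167  -0.1394  0.3619] turn -0.0048 | cur [0.5026 0.2435 0.1508] 83.94 tilt [-0.001 -0.    -1.   ] q [ 0.24  0.23  1.72  0.    1.19 -1.23]
```

play_rows(plan=[[85,[-0.167,-0.139,0.05],-0.005],[85,[-0.167,-0.139,0.05],-0.005],[85,[-0.167,-0.139,0.05],-0.005],[85,[-0.167,-0.139,0.05],-0.005],[85,[-0.167,-0.139,0.15],-0.005],[85,[-0.167,-0.139,0.25],-0.005],[85,[-0.167,-0.139,0.32],-0.005],[85,[-0.167,-0.139,0.36],-0.005],[85,[-0.167,-0.139,0.36],-0.005],[85,[-0.167,-0.139,0.36],-0.005]])

```text
time_s: 3.35
eef_pos: [0.5632, 0.1836, 0.0085]
eef_rot: [0.001, 0.043, 0.999, 0.0]
wrist_force: [-0.1, 0.3, 0.6]
opening: 0.993
grasp_force: 0.0
```

```bash
python3 - <<'E'
from h import *
go(.563,.181,.006,84.8)
p=camera("top");save(p,"pics/c2.png",(190,160,290,260),5)
s=camera("scene");save(s,"pics/c3.png",(180,230,340,350),4)
E
```

```text
shift [ 0.     -0.0065  0.0063] turn 0.0016 | cur [0.5632 0.1836 0.0085] 85.09 tilt [ 1.4e-03  3.0e-04 -1.0e+00] q [ 0.11  0.51  1.69  0.    0.95 -1.37]
```

View pics/c3.png

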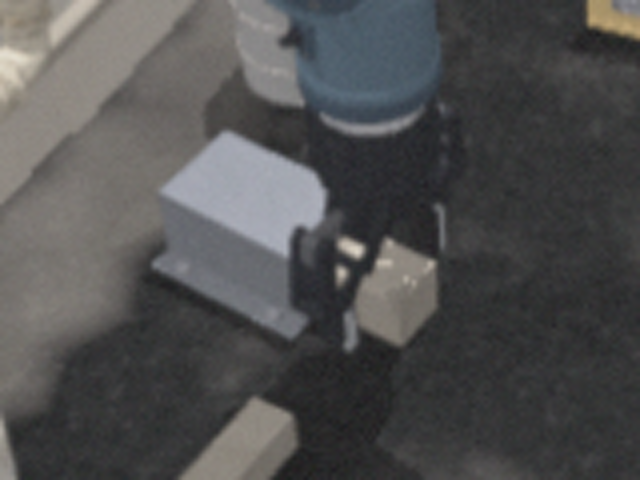

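The fingers straddle the free end of the bar at crop (400,290), in front of the sleeve mouth. Closing.

play_rows(plan=[[30,[0,-0.005,0.004],0],[30,[0,-0.005,0.004],0],[30,[0,-0.005,0.004],0],[30,[0,-0.005,0.004],0],[30,[0,-0.005,0.004],0],[30,[0,-0.005,0.004],0],[30,[0,-0.005,0.004],0],[30,[0,-0.005,0.004],0]])

```text
time_s: 4.25
eef_pos: [0.5632, 0.1804, 0.0065]
eef_rot: [0.001, 0.044, 0.999, -0.0]
wrist_force: [-0.9, -1.4, 4.7]
opening: 0.459
grasp_force: 61.7
```

```bash
python3 - <<'E'
from h import *
o=get_obs();x,y,z=o["eef_pos"]
a=np.deg2rad(-5.5)
go(x-.125*np.cos(a),y-.125*np.sin(a),z,84.8)
print(o["opening"],o["grasp_force"],o["wrist_force"])
E
```

```text
shift [ 3.125e-01  2.800e-03 -3.000e-04] turn 0.0012 | cur [0.5632 0.1804 0.0065] 85.01 tilt [ 1.e-03 -1.e-04 -1.e+00] q [ 0.11  0.51  1.69 -0.    0.94 -1.37]
0.45858080365267334 61.6563606262207 [-0.94657775 -1.42867146  4.73628794]
```

play_rows(plan=[[30,[0.03,0,-0.002],0],[30,[0.06,0,-0.002],0],[30,[0.1,0,-0.002],0],[30,[0.14,0,-0.002],0],[30,[0.18,0,-0.002],0],[30,[0.22,0,-0.002],0],[30,[0.26,0,-0.002],0],[30,[0.3,0,-0.002],0],[30,[0.33,0,-0.002],0],[30,[0.33,0,-0.002],0]])

```text
time_s: 5.25
eef_pos: [0.4282, 0.1923, 0.0065]
eef_rot: [-0.001, 0.043, 0.999, -0.0]
wrist_force: [-7.3, 0.3, 7.5]
opening: 0.465
grasp_force: 62.0
```

play_rows(plan=[[85,[0,0,0],0],[85,[0,0,0],0],[85,[0,0,0],0],[85,[0,0,0],0],[85,[0,0,-0.1],0],[85,[0,0,-0.2],0],[85,[0,0,-0.3],0],[85,[0,0.1,-0.4],0],[85,[0,0.3,-0.4],0],[85,[0,0.3,-0.4],0]])

```text
time_s: 6.25
eef_pos: [0.4429, 0.3141, 0.1687]
eef_rot: [0.002, 0.044, 0.999, 0.001]
wrist_force: [0.4, 0.4, -0.4]
opening: 0.998
grasp_force: 0.0
```

```bash
python3 - <<'E'
from h import *
go(0.49,.19,.2,84.8)
p,W=cap()
rectfit(W,win(W,.36,.59,.1,.27,.033,.0465),"bar")
rectfit(W,win(W,.5,.75,.1,.26,.0505,.065),"sleeve")
E
```

```text
shift [-0.1448 -0.2985 -0.0785] turn 0.0011 | cur [0.4429 0.3141 0.1687] 84.99 tilt [ 0.0039  0.0022 -1.    ] q [ 0.4   0.17  1.75  0.    1.21 -1.09]
bar 876 ctr [486.8 187.5] size [ 38.1 154.4] ang 84.25 z 0.0413
sleeve 988 ctr [654.6 172.1] size [ 62.9 108.6] ang 82.5 z 0.0552
```

```bash
python3 - <<'E'
from h import *
go(0.487,.1875,.13,84.5);go(.487,.1875,.0065,84.5)
E
```

```text
shift [-0.1408 -0.3002  0.0902] turn 0.0034 | cur [0.4411 0.312  0.166 ] 85.12 tilt [-8.e-04 -6.e-04 -1.e+00] q [ 0.4   0.17  1.75 -0.    1.21 -1.09]
shift [-0.1411 -0.3     0.3989] turn 0.0034 | cur [0.4411 0.312  0.166 ] 85.12 tilt [-8.e-04 -6.e-04 -1.e+00] q [ 0.4   0.17  1.75 -0.    1.21 -1.09]
```

play_rows(plan=[[85,[-0.141,-0.3,0.09],0.003],[85,[-0.141,-0.3,0.09],0.003],[85,[-0.141,-0.3,0.09],0.003],[85,[-0.141,-0.3,0.09],0.003],[85,[-0.141,-0.3,0.09],0.003],[85,[-0.141,-0.3,0.19],0.003],[85,[-0.141,-0.3,0.29],0.003],[85,[-0.141,-0.3,0.36],0.003],[85,[-0.141,-0.3,0.398],0.003],[85,[-0.141,-0.3,0.398],0.003]])

```text
time_s: 7.45
eef_pos: [0.4847, 0.1876, 0.0052]
eef_rot: [-0.002, 0.048, 0.999, -0.0]
wrist_force: [0.4, -0.1, 0.2]
opening: 0.995
grasp_force: 0.0
```

play_rows(plan=[[30,[0,0,0],0],[30,[0,0,0],0],[30,[0,0,0],0],[30,[0,0,0],0],[30,[0,0,0],0],[30,[0,0,0],0],[30,[0,0,0],0],[30,[0,0,0],0]])

```text
time_s: 8.25
eef_pos: [0.4885, 0.1873, 0.0089]
eef_rot: [0.001, 0.048, 0.999, 0.0]
wrist_force: [-0.8, -0.7, 6.0]
opening: 0.457
grasp_force: 62.7
```

```bash
python3 - <<'E'
from h import *
go(.5475,-.2085,.2,4.3)
print(get_obs()["grasp_force"],get_obs()["opening"])
E
```

```text
shift [-0.243  -0.9706 -0.4777] turn 0.4455 | cur [0.4885 0.1873 0.0089] 84.49 tilt [ 2.7e-03  3.0e-04 -1.0e+00] q [ 0.14  0.39  1.87 -0.    0.88 -1.34]
62.691975831985474 0.4573332656114177
```

play_rows(plan=[[30,[0,0,-0.1],0],[30,[0,0,-0.2],0],[30,[0,0,-0.3],0.04],[30,[-0.05,-0.1,-0.4],0.08],[30,[-0.1,-0.2,-0.45],0.13],[30,[-0.15,-0.3,-0.45],0.17],[30,[-0.2,-0.4,-0.45],0.22],[30,[-0.22,-0.5,-0.45],0.26],[30,[-0.24,-0.6,-0.45],0.3],[30,[-0.24,-0.65,-0.45],0.34]])

```text
time_s: 9.25
eef_pos: [0.5577, -0.0843, 0.187]
eef_rot: [0.0, 0.553, 0.833, -0.0]
wrist_force: [0.1, 0.6, -4.7]
opening: 0.462
grasp_force: 63.0
```

```bash
python3 - <<'E'
from h import *
go(.5475,-.209,.15,4.3)
print(get_obs()["grasp_force"],get_obs()["opening"])
E
```

```text
shift [-0.2775 -0.1444  0.0928] turn 0.103 | cur [ 0.5577 -0.0843  0.187 ] 22.83 tilt [-3.e-04 -9.e-04 -1.e+00] q [-0.36  0.2   1.68 -0.    1.26 -0.76]
62.98887848854065 0.46220918733185595
```

play_rows(plan=[[30,[0,0,0],0.05],[30,[0,0,0],0.1],[30,[0,0,0],0.1],[30,[0,0,0],0.1]])

```text
time_s: 9.65
eef_pos: [0.5574, -0.0807, 0.187]
eef_rot: [-0.0, 0.673, 0.74, -0.0]
wrist_force: [0.9, -0.1, -4.1]
opening: 0.463
grasp_force: 63.0
```

```bash
python3 - <<'E'
from h import *
go(.5475,-.209,.15,4.3)
E
```

```text
shift [-0.3171 -0.0552  0.0923] turn 0.0065 | cur [ 0.5574 -0.0807  0.187 ] 5.47 tilt [-7.e-04  3.e-04 -1.e+00] q [-0.35  0.2   1.68  0.    1.26 -0.45]
```

play_rows(plan=[[30,[-0.1,-0.02,0.05],0.006],[30,[-0.2,-0.04,0.09],0.006],[30,[-0.28,-0.05,0.09],0.006],[30,[-0.316,-0.055,0.09],0.006],[30,[-0.316,-0.055,0.09],0.006],[30,[-0.316,-0.055,0.09],0.006],[30,[-0.316,-0.055,0.09],0.006]])

```text
time_s: 10.35
eef_pos: [0.5477, -0.2074, 0.1514]
eef_rot: [-0.0, 0.68, 0.733, 0.0]
wrist_force: [0.6, 0.4, -4.1]
opening: 0.463
grasp_force: 62.9
```

```bash
python3 - <<'E'
from h import *
go(.5475,-.209,.017,4.3)
p,W=cap(("top",),3);save(p,"pics/t4.png",(320,180,480,300),5)
s,Ws=cap(("scene",),3);save(s,"pics/s4.png",(300,90,460,210),5)
for n,w in(("top",W),("scene",Ws)):
    m=win(w,.45,.65,-.297,-.1,.135,.2);q=w[m]; print(n,len(q))
    for lo in np.arange(-.3,-.1,.02):
        t=q[(q[:,1]>=lo)&(q[:,1]<lo+.02)]
        if len(t)>2: print(round(lo,2),len(t),np.round(t.min(0),3),np.round(t.max(0),3))
E
```

```text
shift [-0.0041 -0.0009  0.3361] turn 0.0001 | cur [ 0.5477 -0.2074  0.1514] 4.32 tilt [ 1.e-04  5.e-04 -1.e+00] q [-0.56  0.29  1.65  0.    1.21 -0.64]
top 258
-0.22 3 [ 0.511 -0.202  0.187] [ 0.514 -0.201  0.198]
-0.2 35 [ 0.518 -0.197  0.147] [ 0.587 -0.18   0.199]
-0.18 131 [ 0.524 -0.18   0.146] [ 0.624 -0.16   0.187]
-0.16 27 [ 0.523 -0.158  0.154] [ 0.562 -0.141  0.185]
-0.14 62 [ 0.509 -0.139  0.149] [ 0.562 -0.123  0.19 ]
scene 801
-0.3 10 [ 0.532 -0.287  0.167] [ 0.541 -0.282  0.183]
-0.28 18 [ 0.53  -0.279  0.144] [ 0.538 -0.26   0.184]
-0.26 20 [ 0.526 -0.259  0.15 ] [ 0.569 -0.242  0.191]
-0.24 45 [ 0.535 -0.24   0.181] [ 0.567 -0.22   0.186]
-0.22 118 [ 0.501 -0.22   0.145] [ 0.578 -0.2    0.2  ]
-0.2 168 [ 0.512 -0.2    0.144] [ 0.589 -0.18   0.2  ]
-0.18 94 [ 0.523 -0.18   0.148] [ 0.563 -0.161  0.186]
-0.16 90 [ 0.522 -0.16   0.146] [ 0.562 -0.14   0.186]
-0.14 238 [ 0.521 -0.14   0.145] [ 0.562 -0.124  0.188]
```

View pics/t4.png

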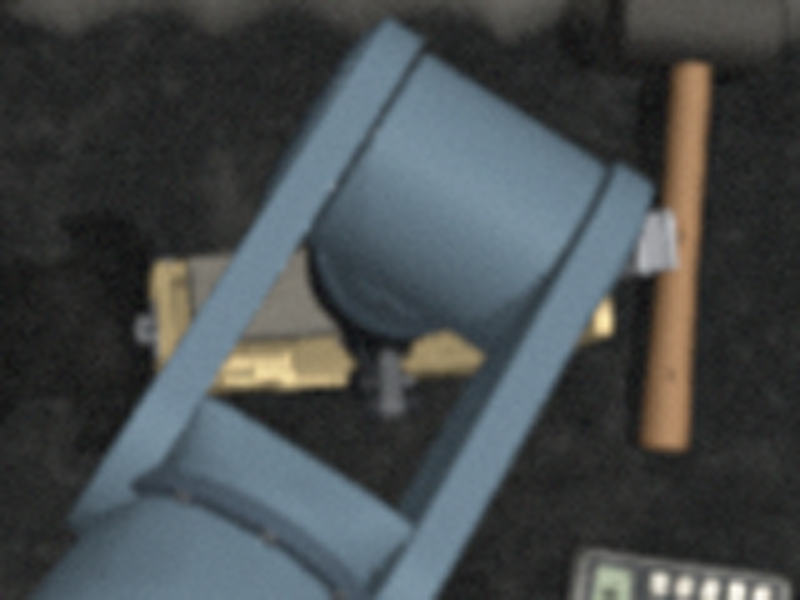

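The bar hangs over the case, its end at crop (250,290), and the staple is at (145,330). The forearm's right beam passes close to the upright lid and hasp (650,240). I'll check that clearance before lowering.

```bash
python3 - <<'E'
from h import *
for n in("top","scene"):
    W=cloud(camera(n)); m=win(W,.40,.75,-.40,-.215,.2,.9); q=W[m]
    print(n,len(q))
    for lo in np.arange(.40,.74,.03):
      t=q[(q[:,0]>=lo)&(q[:,0]<lo+.03)]
      if len(t)>2:
        i=t[:,1].argmin(); 
        f=t[(t[:,1]<-.27)]
        print(round(lo,2),"ymin pt",np.round(t[i],3),"n y<-.27",len(f), "z pct",np.round(np.percentile(f[:,2],[0,10,50,90]),3) if len(f) else "")
E
```

```text
top 1456
0.43 ymin pt [ 0.457 -0.218  0.543] n y<-.27 0 z pct 
0.46 ymin pt [ 0.49  -0.239  0.531] n y<-.27 0 z pct 
0.49 ymin pt [ 0.52  -0.31   0.207] n y<-.27 5 z pct [0.207 0.209 0.229 0.235]
0.52 ymin pt [ 0.546 -0.336  0.286] n y<-.27 68 z pct [0.22  0.247 0.283 0.503]
0.55 ymin pt [ 0.551 -0.335  0.286] n y<-.27 72 z pct [0.277 0.282 0.287 0.491]
0.58 ymin pt [ 0.581 -0.229  0.482] n y<-.27 0 z pct 
scene 477
0.46 ymin pt [ 0.489 -0.231  0.533] n y<-.27 0 z pct 
0.49 ymin pt [ 0.52  -0.315  0.246] n y<-.27 20 z pct [0.201 0.206 0.223 0.244]
0.52 ymin pt [ 0.549 -0.337  0.289] n y<-.27 166 z pct [0.2   0.207 0.233 0.276]
0.55 ymin pt [ 0.551 -0.336  0.288] n y<-.27 2 z pct [0.284 0.284 0.286 0.288]
0.58 ymin pt [ 0.599 -0.224  0.224] n y<-.27 0 z pct
```

View pics/s4.png

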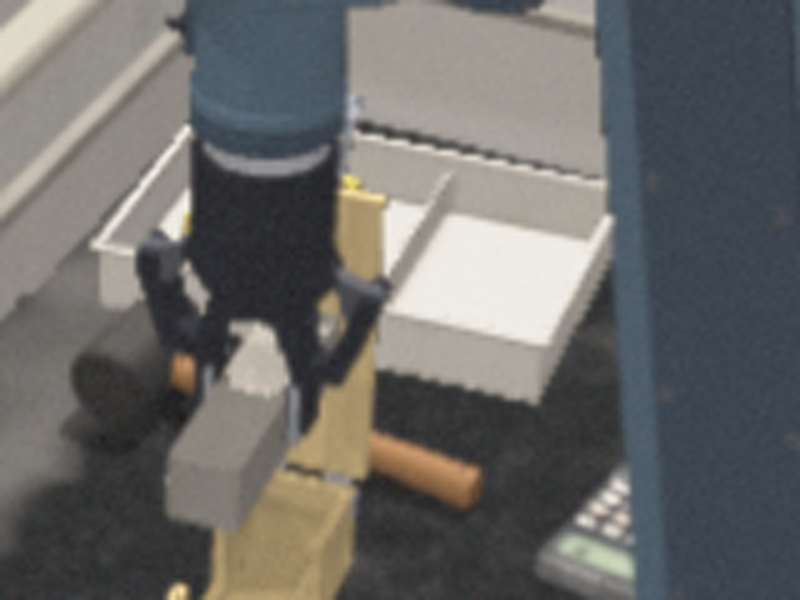

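```bash
python3 - <<'E'
from h import *
o=get_obs()
W=cloud(camera("top")); m=win(W,.40,.75,-.42,-.1,.36,.9); q=W[m]
d=np.array([np.cos(o["q"][0]),np.sin(o["q"][0])]);n=np.array([-d[1],d[0]])
rel=q[:,:2]-o["eef_pos"][:2]
a=rel@d;b=rel@n
for lo in np.arange(-.2,.12,.02):
    s=(a>=lo)&(a<lo+.02)
    if s.sum()>2:
        print("along",round(lo,2),"lat",np.round([b[s].min(),b[s].max()],3),"z at latmin",np.round(q[s][b[s].argsort()[:6],2],3),"zmax",q[s][:,2].max().round(3),"ymin",np.round(q[s][q[s][:,1].argmin()],3))
for P in[(.519,-.30),(.52,-.315),(.543,-.315),(.543,-.335),(.57,-.315),(.591,-.30)]:
    r=np.array(P)-o["eef_pos"][:2];print(P,"along",(r@d).round(3),"lat",(r@n).round(3))
print(o["q"])
E
```

```text
along -0.2 lat [0.009 0.012] z at latmin [0.603 0.603 0.604 0.605] zmax 0.605 ymin [ 0.4   -0.104  0.603]
along -0.18 lat [-0.023  0.025] z at latmin [0.583 0.586 0.584 0.585 0.586 0.585] zmax 0.606 ymin [ 0.4   -0.142  0.583]
along -0.16 lat [-0.055  0.038] z at latmin [0.567 0.565 0.567 0.568 0.569 0.567] zmax 0.593 ymin [ 0.4   -0.179  0.567]
along -0.14 lat [-0.059  0.051] z at latmin [0.562 0.564 0.56  0.566 0.563 0.566] zmax 0.577 ymin [ 0.414 -0.192  0.56 ]
along -0.12 lat [-0.059  0.06 ] z at latmin [0.562 0.563 0.563 0.556 0.559 0.564] zmax 0.565 ymin [ 0.431 -0.202  0.556]
along -0.1 lat [-0.057  0.06 ] z at latmin [0.548 0.552 0.556 0.554 0.546 0.553] zmax 0.558 ymin [ 0.448 -0.212  0.546]
along -0.08 lat [-0.057  0.06 ] z at latmin [0.543 0.54  0.541 0.545 0.548 0.546] zmax 0.551 ymin [ 0.466 -0.224  0.541]
along -0.06 lat [-0.058  0.06 ] z at latmin [0.537 0.533 0.539 0.534 0.539 0.537] zmax 0.544 ymin [ 0.481 -0.234  0.534]
along -0.04 lat [-0.059  0.065] z at latmin [0.528 0.521 0.528 0.531 0.524 0.535] zmax 0.536 ymin [ 0.498 -0.246  0.521]
along -0.02 lat [-0.063  0.066] z at latmin [0.498 0.503 0.506 0.504 0.504 0.508] zmax 0.529 ymin [ 0.511 -0.259  0.506]
along -0.0 lat [-0.063  0.065] z at latmin [0.501 0.504 0.506 0.504 0.509 0.509] zmax 0.522 ymin [ 0.531 -0.271  0.504]
along 0.02 lat [-0.061  0.065] z at latmin [0.499 0.503 0.499 0.499 0.506 0.509] zmax 0.516 ymin [ 0.549 -0.276  0.498]
along 0.04 lat [-0.057  0.058] z at latmin [0.49  0.489 0.484 0.491 0.491 0.49 ] zmax 0.494 ymin [ 0.552 -0.278  0.49 ]
(0.519, -0.3) along 0.025 lat -0.093
(0.52, -0.315) along 0.034 lat -0.105
(0.543, -0.315) along 0.053 lat -0.092
(0.543, -0.335) along 0.064 lat -0.109
(0.57, -0.315) along 0.076 lat -0.078
(0.591, -0.3) along 0.086 lat -0.054
[-5.66121021e-01  2.86628070e-01  1.64905156e+00  5.37375735e-05
  1.20581427e+00 -6.39980968e-01]
```

Arm half-width is 63 mm and the lid corner is 93 mm off to the side, so it clears. Lowering in stages.

play_rows(plan=[[30,[-0.005,-0.001,0.05],0],[30,[-0.005,-0.001,0.1],0],[30,[-0.005,-0.001,0.15],0],[30,[-0.005,-0.001,0.19],0],[30,[-0.005,-0.001,0.22],0],[30,[-0.005,-0.001,0.25],0],[30,[-0.005,-0.001,0.25],0],[30,[-0.005,-0.001,0.25],0]])

```text
time_s: 11.6
eef_pos: [0.5475, -0.2109, 0.0514]
eef_rot: [0.0, 0.681, 0.733, 0.0]
wrist_force: [-1.0, -0.2, -4.2]
opening: 0.461
grasp_force: 62.9
```

```bash
python3 - <<'E'
from h import *
go(.5475,-.209,.018,4.3)
p=camera("top");save(p,"pics/t5.png",(340,210,460,270),6)
E
```

```text
shift [0.0048 0.0004 0.0836] turn -0.0006 | cur [ 0.5475 -0.2109  0.0514] 4.2 tilt [ 1.e-04 -1.e-04 -1.e+00] q [-0.57  0.43  1.7  -0.    1.02 -0.64]
```

View pics/t5.png

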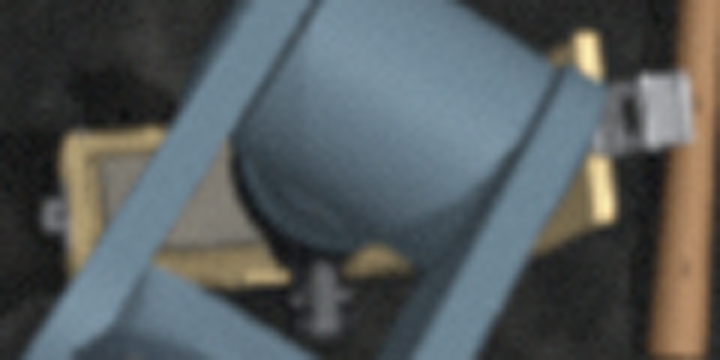

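The bar end (crop 180,195) is between the walls and there's no contact force. Lowering to the floor.

play_rows(plan=[[30,[0,0,0.02],0],[30,[0,0,0.04],0],[30,[0,0,0.06],0],[30,[0,0,0.07],0],[30,[0,0,0.078],0],[30,[0,0,0.083],0],[30,[0,0,0.083],0],[30,[0,0,0.083],0]])

```text
time_s: 12.45
eef_pos: [0.5475, -0.2109, 0.0183]
eef_rot: [0.0, 0.681, 0.733, 0.0]
wrist_force: [-0.4, -0.5, -4.4]
opening: 0.463
grasp_force: 63.1
```

play_rows(plan=[[30,[0,0,0.002],0],[30,[0,0,0.003],0],[30,[0,0,0.004],0],[30,[0,0,0.004],0]])

```text
time_s: 12.85
eef_pos: [0.5475, -0.2109, 0.0169]
eef_rot: [0.0, 0.681, 0.733, 0.0]
wrist_force: [-1.6, 1.4, -0.4]
opening: 0.46
grasp_force: 63.6
```

play_rows(plan=[[85,[0,0,0],0],[85,[0,0,0],0],[85,[0,0,0],0],[85,[0,0,0],0],[85,[0,0,-0.1],0],[85,[0,0,-0.2],0],[85,[0,0,-0.3],0],[85,[0,0,-0.4],0],[85,[0.2,0,-0.45],0],[85,[0.4,0,-0.45],0]])

```text
time_s: 13.85
eef_pos: [0.5416, -0.1135, 0.1953]
eef_rot: [0.003, 0.682, 0.731, 0.001]
wrist_force: [1.8, 0.6, 1.3]
opening: 0.997
grasp_force: 0.0
```

```bash
python3 - <<'E'
from h import *
go(.5475,-.209,.018,4.3)
p,W=cap()
save(p,"pics/t6.png",(340,200,460,280),6)
rectfit(W,win(W,.5,.6,-.3,-.1,.038,.053),"bar in case")
t=W[win(W,.5,.6,-.3,-.1,.036,.0535)];
for lo in np.arange(-.3,-.1,.02):
    s=t[(t[:,1]>=lo)&(t[:,1]<lo+.02)]
    if len(s): print(round(lo,2),len(s),np.median(s[:,2]).round(4))
for lo,hi in[(.08,.14),(.14,.2),(.2,.24)]:
    s=W[win(W,.45,.65,-.40,-.25,lo,hi)]; print(lo,np.round(np.median(s,0),4),np.round(s.min(0),3),np.round(s.max(0),3))
E
```

```text
shift [-0.2381 -0.0042  0.4439] turn -0.0016 | cur [ 0.5416 -0.1135  0.1953] 4.01 tilt [ 0.0054 -0.0023 -1.    ] q [-0.42  0.16  1.7   0.    1.27 -0.49]
bar in case 379 ctr [ 549.7 -253. ] size [39.4 70. ] ang 3.75 z 0.0487
-0.3 80 0.0482
-0.28 119 0.0484
-0.26 130 0.049
-0.24 88 0.0488
-0.22 8 0.0494
-0.18 1 0.0412
-0.16 13 0.0468
0.08 [ 0.5517 -0.302   0.1126] [ 0.519 -0.309  0.08 ] [ 0.591 -0.299  0.14 ]
0.14 [ 0.5534 -0.302   0.1705] [ 0.519 -0.311  0.14 ] [ 0.591 -0.299  0.2  ]
0.2 [ 0.5538 -0.3023  0.2197] [ 0.519 -0.31   0.2  ] [ 0.591 -0.299  0.239]
```

View pics/t6.png

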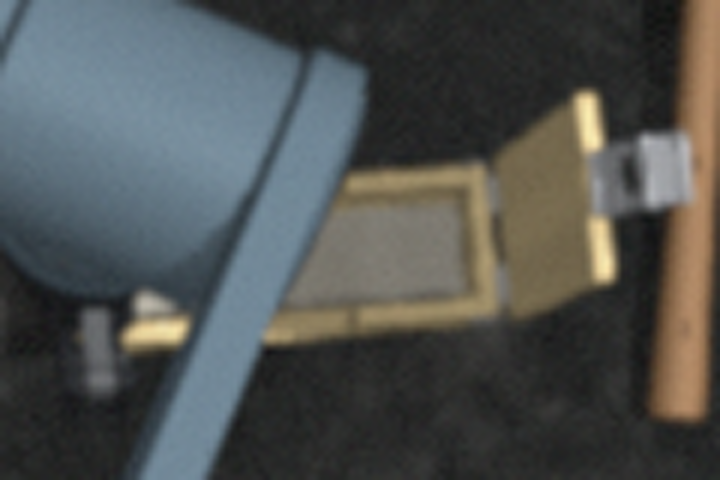

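The bar lies flat: its top is at 48.5 mm all along, where 48 was expected. It's visible inside the case at crop (370,255). The lid is upright at (545,200) and the hasp at (640,170). I'll push the lid from behind with the fingers set about 46 mm apart, straddling the hasp.

```bash
python3 - <<'E'
from h import *
go(.545,-.15,.35,4.3);go(.557,-.345,.35,4.3);go(.557,-.341,.230,4.3)
E
```

```text
shift [-0.0966  0.0049 -0.3936] turn 0.0002 | cur [ 0.5403 -0.1117  0.1925] 4.34 tilt [ 7.e-04 -7.e-04 -1.e+00] q [-0.42  0.17  1.71 -0.    1.27 -0.49]
shift [-0.5849 -0.0022 -0.3932] turn 0.0002 | cur [ 0.5403 -0.1117  0.1925] 4.34 tilt [ 7.e-04 -7.e-04 -1.e+00] q [-0.42  0.17  1.71 -0.    1.27 -0.49]
shift [-0.5747 -0.0016 -0.0933] turn 0.0002 | cur [ 0.5403 -0.1117  0.1925] 4.34 tilt [ 7.e-04 -7.e-04 -1.e+00] q [-0.42  0.17  1.71 -0.    1.27 -0.49]
```

play_rows(plan=[[46,[0,0,-0.12],0],[46,[0,0,-0.24],0],[46,[0,0,-0.36],0],[46,[-0.1,0,-0.4],0],[46,[-0.2,0,-0.4],0],[46,[-0.32,0,-0.4],0],[46,[-0.44,0,-0.4],0],[46,[-0.585,-0.002,-0.4],0],[46,[-0.585,-0.002,-0.4],0],[46,[-0.585,-0.002,-0.4],0]])

```text
time_s: 15.05
eef_pos: [0.5553, -0.3491, 0.3505]
eef_rot: [-0.001, 0.682, 0.731, -0.0]
wrist_force: [0.9, 1.1, -0.0]
opening: 0.54
grasp_force: 0.0
```

```bash
python3 - <<'E'
from h import *
go(.557,-.341,.232,4.3)
E
```

```text
shift [0.0195 0.0061 0.2963] turn -0.002 | cur [ 0.5553 -0.3491  0.3505] 3.95 tilt [-0.0017  0.0013 -1.    ] q [-0.74  0.3   1.23 -0.    1.62 -0.81]
```

play_rows(plan=[[46,[0.01,0.006,0.05],0],[46,[0.01,0.006,0.1],0],[46,[0.01,0.006,0.16],0],[46,[0.01,0.006,0.22],0],[46,[0.01,0.006,0.26],0],[46,[0.01,0.006,0.296],0],[46,[0.01,0.006,0.296],0],[46,[0.01,0.006,0.296],0]])

```text
time_s: 15.85
eef_pos: [0.5589, -0.3419, 0.2344]
eef_rot: [0.0, 0.681, 0.733, 0.0]
wrist_force: [0.6, -0.4, -0.3]
opening: 0.538
grasp_force: 0.0
```

```bash
python3 - <<'E'
from h import *
go(.557,-.341,.232,4.3)
p=camera("scene");save(p,"pics/s7.png",(310,80,430,200),5)
W=cloud(camera("top"));s=W[win(W,.5,.61,-.33,-.25,.1,.25)];print(len(s),np.round(s.min(0),3),np.round(s.max(0),3))
E
```

```text
shift [ 0.0026 -0.0045  0.0059] turn -0.0005 | cur [ 0.5589 -0.3419  0.2344] 4.22 tilt [ 5.e-04 -4.e-04 -1.e+00] q [-0.73  0.35  1.39  0.    1.4  -0.8 ]
152 [ 0.519 -0.312  0.102] [ 0.591 -0.298  0.25 ]
```

View pics/s7.png

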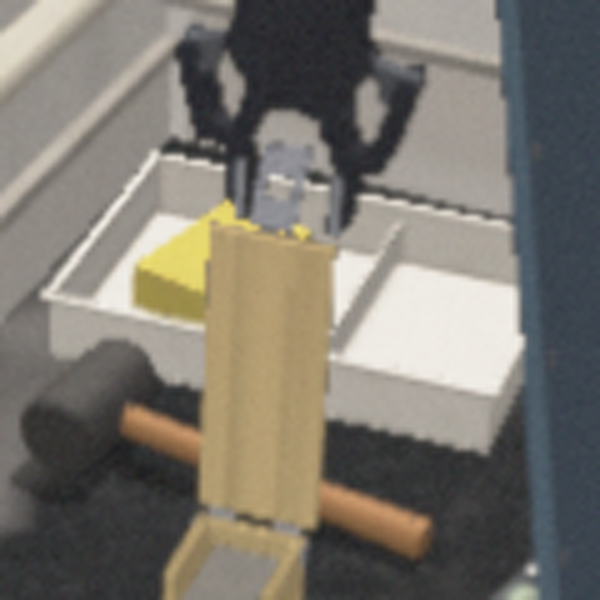

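The fingers straddle the hasp (crop 285,185), just behind the lid's top edge at row 230. I'll push along the lid's arc.

play_rows(plan=[[46,[0,0,0.014],0],[46,[0.025,0,0.014],0],[46,[0.05,0,0.015],0],[46,[0.075,0,0.018],0],[46,[0.1,0,0.021],0],[46,[0.13,0,0.026],0],[46,[0.16,0,0.033],0]])

```text
time_s: 16.65
eef_pos: [0.554, -0.2772, 0.2209]
eef_rot: [0.0, 0.681, 0.733, 0.0]
wrist_force: [-0.3, -2.4, 3.0]
opening: 0.54
grasp_force: 1.4
```

```bash
cat >> h.py <<'E'
def lid(n):
    W=cloud(camera(n)); s=W[win(W,.5,.61,-.32,-.08,.07,.27)]; y=(s[:,1]+.303);z=s[:,2]-.058
    print(n,len(s)," theta deg pcts",np.round(np.rad2deg(np.percentile(np.arctan2(z,y),[5,25,50,75,95])),1))
E
python3 - <<'E'
from h import *
go(.557,-.341,.232,4.3);lid("top");lid("scene");print(get_obs()["wrist_force"])
E
```

```text
shift [-0.1597 -0.0042 -0.0276] turn -0.0005 | cur [ 0.554  -0.2772  0.2209] 4.2 tilt [ 8.e-04 -6.e-04 -1.e+00] q [-0.66  0.29  1.5   0.    1.35 -0.73]
top 121  theta deg pcts [75.6 76.3 77.3 78.4 80.6]
scene 1326  theta deg pcts [72.  73.8 74.9 76.8 81.4]
[ 0.32940519 -0.32890697 -0.34457977]
```

play_rows(plan=[[46,[0.03,0,0.009],0],[46,[0.07,0,0.022],0],[46,[0.105,0,0.037],0],[46,[0.14,0,0.057],0],[46,[0.17,0,0.078],0],[46,[0.2,0,0.102],0],[46,[0.225,0,0.13],0],[46,[0.25,0,0.16],0],[46,[0.27,0,0.186],0]])

```text
time_s: 17.65
eef_pos: [0.5458, -0.1694, 0.1449]
eef_rot: [-0.0, 0.681, 0.733, -0.0]
wrist_force: [-0.4, -2.3, 1.0]
opening: 0.54
grasp_force: 0.9
```

```bash
python3 - <<'E'
from h import *
go(.557,-.341,.232,4.3);lid("top");lid("scene");print(get_obs()["wrist_force"])
E
```

```text
shift [-0.4298 -0.0037 -0.2178] turn -0.0005 | cur [ 0.5458 -0.1694  0.1449] 4.22 tilt [-2.e-04  1.e-04 -1.e+00] q [-0.51  0.26  1.69  0.    1.19 -0.58]
top 396  theta deg pcts [30.8 32.2 34.9 51.8 71.8]
scene 1217  theta deg pcts [31.4 37.  46.6 51.  54.4]
[-0.92053316 -0.04893902  1.0279296 ]
```

play_rows(plan=[[46,[0.018,0,0.03],0],[46,[0.035,0,0.065],0],[46,[0.048,0,0.098],0],[46,[0.056,0,0.13],0],[46,[0.062,0,0.16],0],[46,[0.066,0,0.185],0],[46,[0.068,0,0.2],0],[46,[0.068,0,0.205],0],[46,[0.068,0,0.21],0],[46,[0.068,0,0.21],0]])

```text
time_s: 18.75
eef_pos: [0.5436, -0.143, 0.0638]
eef_rot: [-0.001, 0.681, 0.733, -0.0]
wrist_force: [-8.2, 3.4, 17.5]
opening: 0.541
grasp_force: 9.0
```

play_rows(plan=[[46,[0,0,0.003],0],[46,[0,0,0.003],0],[46,[0,0,0.003],0],[46,[0,0,-0.05],0],[46,[0,0,-0.15],0],[46,[0,0,-0.25],0],[46,[0,0,-0.35],0],[46,[0.2,-0.3,-0.4],0],[46,[0.3,-0.45,-0.4],0],[46,[0.4,-0.5,-0.4],0]])

```text
time_s: 19.75
eef_pos: [0.4162, -0.0635, 0.2158]
eef_rot: [-0.0, 0.681, 0.732, -0.0]
wrist_force: [0.5, 0.6, 0.7]
opening: 0.538
grasp_force: 0.0
```

```bash
python3 - <<'E'
from h import *
go(.54,-.09,.15,4.3)
p,W=cap()
rectfit(W,win(W,.48,.62,-.33,-.1,.06,.074),"lid")
t=W[win(W,.5,.6,-.33,-.05,.058,.12)]
for lo in np.arange(-.32,-.05,.02):
    s=t[(t[:,1]>=lo)&(t[:,1]<lo+.02)]
    if len(s): print(round(lo,2),len(s),np.median(s[:,2]).round(4),np.round([s[:,0].min(),s[:,0].max()],3))
print("hasp",np.round(W[win(W,.5,.6,-.107,-.05,.05,.12)],3).tolist())
E
```

```text
shift [-0.0885  0.304   0.1645] turn -0.0009 | cur [ 0.4162 -0.0635  0.2158] 4.13 tilt [-4.e-04  1.e-04 -1.e+00] q [-0.43 -0.17  1.99 -0.    1.32 -0.51]
lid 1985 ctr [ 547.3 -208. ] size [ 70.7 184.5] ang 4.0 z 0.0674
-0.32 16 0.0622 [0.527 0.583]
-0.3 217 0.0676 [0.517 0.59 ]
-0.28 203 0.0673 [0.516 0.588]
-0.26 213 0.0673 [0.514 0.588]
-0.24 220 0.0672 [0.514 0.585]
-0.22 197 0.0676 [0.511 0.582]
-0.2 221 0.0672 [0.511 0.582]
-0.18 217 0.0671 [0.508 0.579]
-0.16 199 0.0676 [0.506 0.579]
-0.14 224 0.0674 [0.506 0.577]
-0.12 102 0.0669 [0.506 0.576]
-0.1 51 0.0728 [0.525 0.55 ]
-0.08 30 0.0894 [0.524 0.549]
hasp [[0.547, -0.074, 0.091], [0.548, -0.076, 0.09], [0.549, -0.079, 0.081], [0.549, -0.082, 0.075], [0.549, -0.084, 0.075], [0.549, -0.087, 0.075], [0.55, -0.09, 0.072], [0.549, -0.092, 0.074], [0.55, -0.095, 0.07], [0.55, -0.098, 0.068], [0.55, -0.1, 0.069], [0.551, -0.103, 0.062], [0.55, -0.106, 0.066], [0.545, -0.074, 0.091], [0.545, -0.076, 0.09], [0.546, -0.079, 0.081], [0.546, -0.082, 0.076], [0.546, -0.084, 0.077], [0.547, -0.087, 0.074], [0.547, -0.09, 0.072], [0.547, -0.
[... 1436 characters left out ...]
 -0.098, 0.067], [0.532, -0.1, 0.069], [0.532, -0.103, 0.063], [0.532, -0.106, 0.064], [0.527, -0.074, 0.091], [0.527, -0.076, 0.09], [0.527, -0.079, 0.086], [0.528, -0.082, 0.079], [0.528, -0.084, 0.077], [0.528, -0.087, 0.076], [0.528, -0.09, 0.075], [0.529, -0.092, 0.071], [0.529, -0.095, 0.07], [0.529, -0.098, 0.073], [0.529, -0.1, 0.07], [0.529, -0.103, 0.068], [0.529, -0.106, 0.066], [0.524, -0.074, 0.091], [0.525, -0.076, 0.089], [0.525, -0.079, 0.083], [0.525, -0.082, 0.079], [0.526, -0.084, 0.078], [0.526, -0.087, 0.076], [0.526, -0.09, 0.072], [0.526, -0.092, 0.07], [0.526, -0.095, 0.072], [0.526, -0.098, 0.068], [0.526, -0.1, 0.069], [0.527, -0.103, 0.067], [0.527, -0.106, 0.066]]
```

The lid is shut: its top is flat at 67.4 mm, where 66.5 was expected, and its centre (547,-208) matches the case. The hasp sticks out to y=-0.074 at z=0.091, about 2 rad. Next I'll press it down with shut fingers.

```bash
python3 - <<'E'
from h import *
go(.5375,-.073,.13,4.1)
E
```

```text
shift [-0.0458  0.2972  0.2159] turn 0.0008 | cur [ 0.4175 -0.0635  0.2162] 4.24 tilt [ 1.3e-03 -6.0e-04 -1.0e+00] q [-0.43 -0.17  1.99 -0.    1.32 -0.51]
```

play_rows(plan=[[0,[0,0.1,0],0],[0,[-0.02,0.2,0],0],[0,[-0.046,0.297,0.05],0],[0,[-0.046,0.297,0.12],0],[0,[-0.046,0.297,0.2],0],[0,[-0.046,0.297,0.216],0],[0,[-0.046,0.297,0.216],0],[0,[-0.046,0.297,0.216],0]])

```text
time_s: 20.75
eef_pos: [0.539, -0.0742, 0.1308]
eef_rot: [0.001, 0.681, 0.732, 0.0]
wrist_force: [0.0, 0.5, 0.5]
opening: -0.002
grasp_force: 0.0
```

```bash
python3 - <<'E'
from h import *
go(.5375,-.073,.05,4.1);go(.5375,-.073,.015,4.1);print(get_obs()["opening"])
E
```

```text
shift [ 0.0035 -0.0038  0.2019] turn 0.0004 | cur [ 0.539  -0.0742  0.1308] 4.18 tilt [ 1.9e-03 -7.0e-04 -1.0e+00] q [-0.36  0.22  1.77 -0.    1.14 -0.43]
shift [ 0.0035 -0.0039  0.2894] turn 0.0004 | cur [ 0.539  -0.0742  0.1308] 4.18 tilt [ 1.9e-03 -7.0e-04 -1.0e+00] q [-0.36  0.22  1.77 -0.    1.14 -0.43]
-0.0019828444388194874
```

play_rows(plan=[[0,[0.003,-0.003,0.05],0],[0,[0.003,-0.003,0.09],0],[0,[0.003,-0.003,0.11],0],[0,[0.003,-0.003,0.13],0],[0,[0.003,-0.003,0.15],0],[0,[0.003,-0.003,0.17],0],[0,[0.003,-0.003,0.19],0],[0,[0.003,-0.003,0.2],0]])

```text
time_s: 21.55
eef_pos: [0.5362, -0.0725, 0.0486]
eef_rot: [-0.0, 0.681, 0.733, -0.0]
wrist_force: [0.0, -0.1, 0.8]
opening: -0.001
grasp_force: 0.3
```

play_rows(plan=[[0,[0,0,0.015],0],[0,[0,0,0.03],0],[0,[0,0,0.045],0],[0,[0,0,0.06],0],[0,[0,0,0.075],0],[0,[0,0,0.084],0],[0,[0,0,0.084],0]])

```text
time_s: 22.25
eef_pos: [0.5358, -0.0722, 0.015]
eef_rot: [-0.001, 0.681, 0.733, -0.0]
wrist_force: [-0.4, 0.2, 0.8]
opening: -0.002
grasp_force: 0.0
```

```bash
python3 - <<'E'
from h import *
go(.538,-.087,.015,4.1)
p=camera("scene");save(p,"pics/s8.png",(300,150,400,250),6)
E
```

```text
shift [-0.0373  0.0027  0.    ] turn 0.0006 | cur [ 0.5358 -0.0722  0.015 ] 4.2 tilt [-1.4e-03  5.0e-04 -1.0e+00] q [-0.35  0.41  1.82  0.    0.92 -0.43]
```

View pics/s8.png

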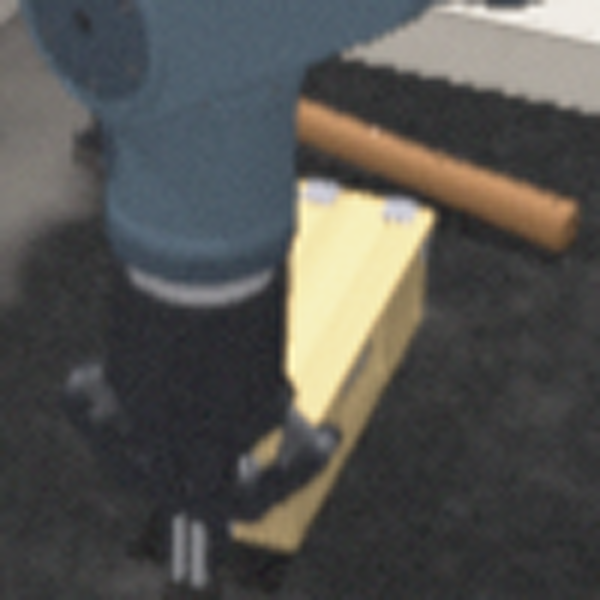

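The shut fingers are in front of the case end at crop (190,550), the lid is closed, and the hasp is hidden behind them. Pushing inward in small steps.

play_rows(plan=[[0,[-0.01,0.002,0],0],[0,[-0.02,0.002,0],0],[0,[-0.026,0.002,0],0],[0,[-0.032,0.002,0],0],[0,[-0.036,0.002,0],0],[0,[-0.036,0.002,0],0]])

```text
time_s: 22.9
eef_pos: [0.5384, -0.0866, 0.016]
eef_rot: [-0.0, 0.681, 0.732, 0.0]
wrist_force: [0.7, 2.9, 0.6]
opening: -0.0
grasp_force: 1.3
```

play_rows(plan=[[0,[-0.003,0,0],0],[0,[-0.006,0,0],0],[0,[-0.009,0,0],0],[0,[-0.009,0,0],0]])

```text
time_s: 23.3
eef_pos: [0.5383, -0.0874, 0.0158]
eef_rot: [-0.002, 0.681, 0.732, 0.001]
wrist_force: [1.4, 14.3, 3.0]
opening: 0.002
grasp_force: 6.9
```

The force rose to 14 N with no further travel, so the hasp has reached its stop. Backing off to check.

play_rows(plan=[[0,[0.03,0,0],0],[0,[0.08,0,0],0],[0,[0.12,0,0],0],[0,[0.2,0,-0.1],0],[0,[0.3,0,-0.2],0],[0,[0.4,0,-0.3],0],[0,[0.5,0,-0.4],0],[0,[0.6,0,-0.45],0],[0,[0.6,0,-0.45],0]])

```text
time_s: 24.2
eef_pos: [0.5222, 0.1526, 0.1999]
eef_rot: [0.002, 0.679, 0.734, 0.003]
wrist_force: [1.1, -0.4, 0.7]
opening: 0.002
grasp_force: 0.0
```

```bash
python3 - <<'E'
from h import *
p,W=cap()
print(get_obs()["eef_pos"])
s=W[win(W,.51,.57,-.113,-.06,.008,.075)];print(np.round(s[s[:,1].argsort()[::-1]][:30],3).tolist())
rectfit(W,win(W,.48,.62,-.33,-.1,.06,.074),"lid")
q,Ws=cap(("scene",),3)
s=Ws[win(Ws,.515,.562,-.115,-.06,.008,.075)];s=s[s[:,2].argsort()]
print("scene front: z, y");
for z in np.arange(.01,.07,.006):
    t=s[(s[:,2]>=z)&(s[:,2]<z+.006)]
    if len(t): print(round(z,3),len(t),np.round(np.percentile(t[:,1],[10,50,95]),4),np.round([t[:,0].min(),t[:,0].max()],3))
a=cv2.resize(p["image"][210:270,330:400],(420,360));b=cv2.resize(q["image"][180:250,310:380],(360,360))
cv2.imwrite("pics/f.png",np.hstack([a,b])[...,::-1])
E
```

```text
[0.5203585  0.14840631 0.19465576]
[[0.549, -0.096, 0.028], [0.533, -0.096, 0.027], [0.53, -0.097, 0.026], [0.538, -0.097, 0.026], [0.536, -0.097, 0.026], [0.544, -0.097, 0.025], [0.552, -0.097, 0.025], [0.541, -0.097, 0.024], [0.546, -0.097, 0.023], [0.528, -0.097, 0.02], [0.548, -0.099, 0.031], [0.543, -0.099, 0.028], [0.546, -0.099, 0.028], [0.535, -0.099, 0.027], [0.541, -0.099, 0.026], [0.527, -0.099, 0.026], [0.552, -0.099, 0.025], [0.533, -0.099, 0.024], [0.538, -0.099, 0.024], [0.53, -0.099, 0.023], [0.538, -0.102, 0.032], [0.548, -0.102, 0.032], [0.535, -0.102, 0.031], [0.54, -0.102, 0.031], [0.543, -0.102, 0.03], [0.533, -0.102, 0.03], [0.551, -0.102, 0.029], [0.546, -0.102, 0.028], [0.527, -0.102, 0.028], [0.53, -0.102, 0.028]]
lid 1984 ctr [ 547.3 -208.1] size [ 70.9 184.3] ang 4.0 z 0.0673
scene front: z, y
0.01 2 [-0.1146 -0.114  -0.1134] [0.561 0.562]
0.016 2 [-0.1136 -0.1131 -0.1125] [0.558 0.561]
0.022 29 [-0.1049 -0.1008 -0.0974] [0.525 0.552]
0.028 22 [-0.1082 -0.1049 -0.0991] [0.527 0.562]
0.034 24 [-0.1112 -0.1082 -0.104 ] [0.525 0.556]
0.04 13 [-0.1133 -0.1076 -0.106 ] [0.526 0.556]
0.046 16 [-0.1121 -0.1087 -0.105 ] [0.526 0.562]
0.052 19 [-0.113  -0.1087 -0.1059] [0.527 0.561]
0.058 13 [-0.1103 -0.1076 -0.1053] [0.527 0.556]
0.064 20 [-0.1139 -0.1087 -0.1042] [0.528 0.562]
```

View pics/f.png

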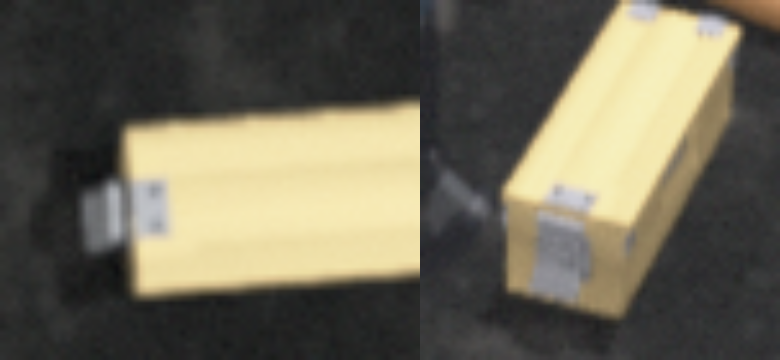

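The right-hand view shows the hasp strap hanging straight down over its staple at (560,255). Strap depth is constant at y≈-0.108 from z=34 to 64 mm, and the tab is within measurement error of its closed position. The lid is flat.

```bash
python3 -c "
from bench import *
print(hand_in())"
```

```text
the job is handed in; nothing more can be done
None
```

The mortar bar lies flat in the plywood case, the lid is shut and the hasp hangs flat over its staple; I handed the job in at about 25 s, and no verdict was returned.

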